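Centre a ball webcam on the scale pan and weigh it

ROBOT

A 6-joint arm with a two-finger parallel gripper is mounted at the origin on the work surface. World frame = base frame: x ahead of the robot, y to its left, z up, the work surface at z = 0. Lengths are in mm, angles in rad, forces in N, time in s.
With the tool pointing down it reaches from about 250 to 800 mm from the base axis. Payload 8.5 kg.
Tool frame: the origin (TCP) lies midway between the tips of the shut fingers; the grasp point (between the pads) lies 19 mm behind it; z points along the fingers, y is the direction in which the jaws open and shut (so a half turn about z gives the same grasp; the last joint's range is limited). The gripper opens to 85 mm and grips with 20 to 120 N. Pads are 22 mm wide; open, the fingers measure 114 mm over their backs; the gripper's body (76 mm by 85 mm) begins 54 mm behind the grasp point. The pads swing forward as they close: fully open they stand 13 mm farther back than shut.
Start: joints at [-1.174, 0.238, -0.013, 1.319, 0, 1.571], TCP at [202.877, -484.169, 231.276] pointing down, gripper open.
Joint ranges: [-2.66, 2.66], [-1.03, 1.9], [-1.14, 1.46], [-1.82, 2.27], [-1.45, 1.34], [-3.14, 3.14]. Speed limits (rad/s): [2.22, 2.22, 2.79, 3.14, 3.14, 3.14].

INTERFACE

Orientations are given as [roll, pitch, yaw] about the fixed x, y, z axes, in that order (R = Rz(yaw) Ry(pitch) Rx(roll)).
In Python, from plant import get_state, imaging, r gives the robot as it stands.
- The arm moves only by the tool send_rows, never from a script. Its argument "plan" is a list of rows, each a list of 7 numbers: the turn, a rotation vector about the world's x, y, z in degrees, then the shift along the world's x, y, z in mm, then the opening, from 0 (shut) to 1 (fully open). A call has 1 to 10 rows; each row shifts and turns the pose as measured when the row begins; what a row does not reach is not made up. A row lasts 1/12 s, in which the tool goes at most 41.7 mm and 7.16 degrees, less where a joint would pass 70% of its speed; a pose out of reach is approached as far as the arm can. A call with a gripper value outside its range is refused whole. The fingers move at their own pace and stop on an object; the grip force is fixed at half the most. Time passes only in rows, so rows that do not move let the fingers close. It gives the time, the measured TCP pose, the force and the opening at its end, in the units of the state.
- get_state(): the state, without advancing time (a new reading comes with each control period).
- imaging.grab_frame(name): name is "scene" or "top" or "wrist"; returns the picture (400x640x3 uint8, red, green, blue); there is no depth.
- imaging.camera_params(name): a dict with "camera_matrix" (3x3 intrinsics, pixels), "rvec" (rotation vector, rad) and "tvec" (3), from world to camera coordinates, as OpenCV has them. Camera axes: x right, y down, z forward; pixel columns grow to the right and rows downward; lengths in mm; the calibration is good to about 2 mm. The wrist camera is an equidistant fisheye: a pixel r from the principal point sees the ray r / f radians off the axis. A picture is of the moment at which its call begins: read the wrist's pose just before it. camera_params takes no time and is no camera call; for the wrist camera it gives the pose at the moment of the call.
- r.hand_in(): hands the job in, once; it reports no verdict.
Trained networks look in the newest picture that a camera, given by its name, has taken for a name from the list of things; names that differ only in an ending like _2 or _b are one class to them, and where a whole thing is asked for, a point or a joint stands for the part that bears it (a point fixed in the world has none). Each returns a list of dicts, best first, with "p" (0 to 1); they miss things now and then, are a little off and sometimes report something else, mostly with a low value. They report only what shows in the picture. A call takes as long as a camera call. They do not tell look-alikes from the thing itself.
- imaging.boxes_of(camera, label): "uv" ([column, row] in pixels, amid what is visible of it).
- imaging.cut_out(camera, label): "mask" (400x640 bool, what is visible of it) and "uv" ([column, row] in pixels, amid what is visible of it).
The state is a dict: "time": time; "joint_positions": joint angles; "joint_velocities": joint speeds; "tau": joint torques, N m; "tool_pos": TCP position; "tool_rot": TCP orientation; "contact_force": force on the tool from outside, world axes, zero at the start; "wrist_torque": the same for the moment, N m; "opening": finger opening in mm.
Only numpy, scipy, OpenCV 4.12 (cv2) and the standard library are available. Lean on these libraries where they do the work, as an engineer would, in place of code of your own. Each camera call takes 0.05 s, during which the arm holds its last target.

TASK

The second-hand ball webcam stands near the edge of the counter scale's small round pan: with light fingertip taps or pushes slide it to the middle of the pan, to within about half a centimetre, and let go of it. Then press the scale's weigh button fully down and let it come up again. Never pinch, lift, tip over or shove the wobbly webcam hard, do not press the button before the webcam is centred, and leave the adapter, the can and the carton where they are.

Things in the scene. Friction and masses are not known exactly. Their poses are not given: they have to be found in the camera images.
- webcam: Loose white ball webcam, 80 to 160 g, top-heavy: round foot 40 mm across, 11 mm high; neck 14 mm across; ball head 34 mm across, its middle 43 mm up; 60 mm high in all. Origin: centre of the foot's underside, z up; lens towards -x (its direction does not matter). Pushed low at the foot it slides, at the head it may tip over. Starts 18 to 27 mm off the pan's middle, any direction.
- pan_top (a point): Middle of the upper face of the scale's round steel pan: flat, 90 mm across, 6 mm thick, its upper face 45 mm above the table; z up. The pan is fixed to the scale and does not move or turn. The webcam's origin belongs on this point.
- scale: Grey counter scale fixed to the table: a flat box 200 mm (x) by 140 mm (y), upper face 30 mm above the table. Origin at table height, straight below the middle of the pan; the box reaches from 135 mm on its own -x side to 65 mm on its +x side. The control end (dark display and the one button) is at its -x end, which turns up to 0.7 rad either way from facing the robot.
- weigh_button_top (a point): Middle of the upper face of the weigh button, a white round push button 22 mm across in a black housing, 105 mm from the middle of the pan towards the control end and 36 mm to its +y side. It stands 43 mm above the table, 9 mm above its housing. Pressed straight down.
- weigh_button (a joint): Travel of the weigh button in m: 0 is up, 0.005 is fully down; a spring of about 4 N at full travel lifts it again. It counts as pressed beyond 0.004.
- adapter: Bystander: loose black power adapter, a block 85 x 50 x 32 mm, origin at the centre of its underside. Leave it.
- can: Bystander: loose metal can with a paper band, 52 mm across and 100 mm high, standing, origin at the centre of its underside. Leave it.
- carton: Bystander: small loose cardboard carton 60 x 60 x 45 mm, origin at the centre of its underside. Leave it.
Things that resemble listed ones, but are neither listed nor needed, are in the scene too. There is more than one size of the scale; the one meant has the size given above.

How it is judged (in metres and radians):
On the way, in this order (a step that is already met when the one before it is completed fails the run):
1. the webcam stands upright and still in the middle of the pan (within 7 mm), not touched by the fingers (horizontal distance between webcam and pan_top below 0.007 m and angle between webcam's own z axis and vertical below 0.06 rad and z of webcam in the frame of pan_top between -0.004 and 0.004 m and linear speed of webcam below 0.01 m/s and contact force between the fingers and webcam below 0.05 N), for 0.3 s.
2. the weigh button is pressed fully down (value of joint weigh_button above 0.004 m), for 0.05 s.
At the end, for the whole second after the job is handed in: The webcam stands upright and still on the pan, its foot within 7 mm of the pan's middle; the weigh button has been pressed and is up again; adapter, can and carton are within 20 mm of where they were (horizontal distance between webcam and pan_top below 0.007 m and angle between webcam's own z axis and vertical below 0.06 rad and z of webcam in the frame of pan_top between -0.004 and 0.004 m and linear speed of webcam below 0.01 m/s and value of joint weigh_button below 0.0015 m and distance of each of adapter, can, carton from where it was at the start of the episode below 0.02 m); the robot touches nothing.
It fails at once if the webcam is tipped by more than 0.4 rad (23 degrees) (angle between webcam's own z axis and vertical above 0.4 rad).
It fails at once if the webcam is lifted off the pan by more than 12 mm or drops off it (z of webcam in the frame of pan_top above 0.012 m or z of webcam in the frame of pan_top below -0.012 m).
It fails at once if the fingers pinch or press the webcam with more than 12 N (contact force between the fingers and webcam above 12 N).
It fails at once if the weigh button is pressed while the webcam is off the middle (value of joint weigh_button above 0.003 m and horizontal distance between webcam and pan_top above 0.008 m).
It fails at once if the adapter, can or carton is moved by more than 20 mm (distance of any of adapter, can, carton from where it was at the start of the episode above 0.02 m).
It also fails if it takes over 42 s, if anything falls off the work surface, if the arm or the gripper's body presses on something with over 40 N, if the wrist force passes 120 N, or if a joint passes its speed limit or range.

## Working session

There is one attempt and no reset: what is moved stays moved. The work goes in short steps, Python scripts to look and compute and a tool call to move; the robot and the scene stay as the last step left them, time stands still between calls to the robot, and variables do not carry over. Pictures are saved under pics/ and viewed, and the job is handed in when it is done.

Besides the shell and the picture viewer there is one more tool, called by a JSON object that holds its "op" and its "data", one argument or row to a line. send_rows: Moves the arm, as the interface text tells. Its arguments: {"type":"object","properties":{"plan":{"type":"array"}},"required":["plan"]}

```bash
ls; mkdir -p pics; python3 - <<'E'
from plant import get_state, imaging, r
import cv2
for n in ["scene","top","wrist"]:
    im=imaging.grab_frame(n); cv2.imwrite(f"pics/a_{n}.png",im[:,:,::-1])
    for l in ["webcam","scale","weigh_button_top","pan_top"]:
        try:
            print(n,l,[( [round(float(v)) for v in d["uv"]],round(d["p"],2)) for d in imaging.boxes_of(n,l)])
        except Exception as e: print(n,l,e)
    p=imaging.camera_params(n); print(p)
s=get_state(); print(s)
E
```

```text
pics
scene webcam [([362, 202], 0.83), ([272, 106], 0.43)]
scene scale [([279, 278], 0.91), ([283, 180], 0.9)]
scene weigh_button_top [([407, 210], 0.49)]
scene pan_top [([360, 219], 0.65)]
{'camera_matrix': array([[376.16193284,   0.        , 315.7567589 ],
       [  0.        , 376.16193284, 198.68938863],
       [  0.        ,   0.        ,   1.        ]]), 'rvec': array([ 1.10396786,  2.52944226, -0.84922483]), 'tvec': array([ 452.892282  , -327.34082188, 1136.60688997])}
top webcam []
top scale [([382, 214], 0.93), ([314, 140], 0.9), ([292, 240], 0.8)]
top weigh_button_top [([273, 258], 0.38), ([292, 213], 0.23)]
top pan_top [([292, 215], 0.77)]
{'camera_matrix': array([[432.31088927,   0.        , 322.40573994],
       [  0.        , 432.31088927, 205.39479971],
       [  0.        ,   0.        ,   1.        ]]), 'rvec': array([ 2.18229039, -2.18248109,  0.07095473]), 'tvec': array([  11.35777435,  635.75193909, 1046.35565764])}
wrist webcam []
wrist scale []
wrist weigh_button_top []
wrist pan_top []
{'camera_matrix': array([[309.70691629,   0.        , 324.56362192],
       
[... 202 characters left out ...]
.68698782])}
{'time': 0.75, 'joint_positions': array([-1.17400484e+00,  2.38155997e-01, -1.35388042e-02,  1.31922187e+00,
       -1.44196750e-05,  1.57081864e+00]), 'joint_velocities': array([ 0.00084056, -0.00095299, -0.00039103,  0.00087811, -0.00150576,
       -0.00041   ]), 'tau': array([-1.96878093e-03, -5.38477099e+01,  3.46667433e+01,  2.34033105e-03,
       -1.99914980e-04, -2.14602693e-05]), 'tool_pos': array([ 202.85878989, -484.14249462,  231.28419163]), 'tool_rot': array([-3.14147231e+00,  1.44223596e-05,  3.96769178e-01]), 'contact_force': array([-0.59643821,  0.70371449, -1.07216851]), 'wrist_torque': array([ 0.06661184,  0.00309279, -0.01819226]), 'opening': 85.45753075375552}
```

View pics/a_scene.png

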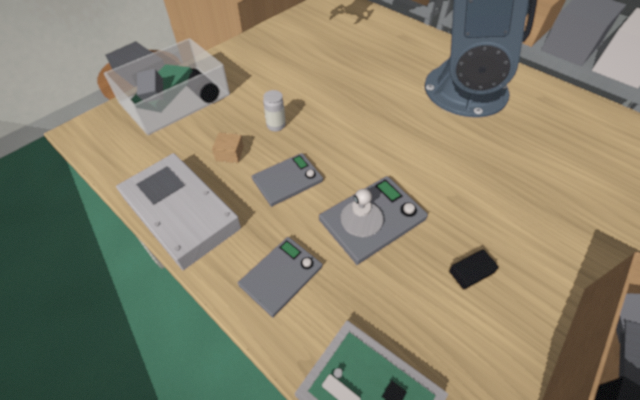

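View pics/a_top.png

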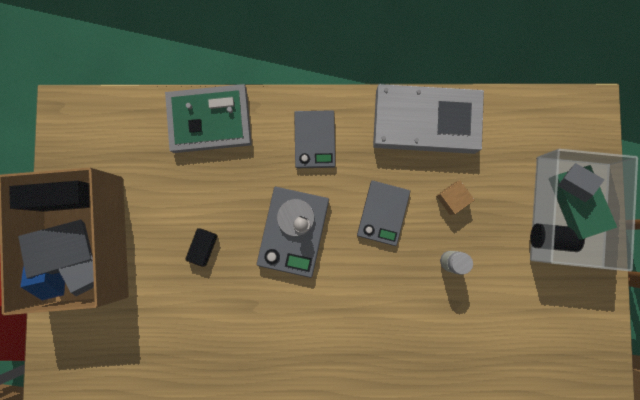

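View pics/a_wrist.png

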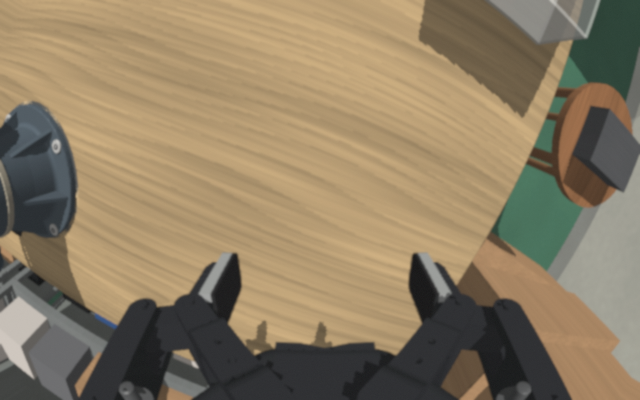

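```bash
cat > h.py <<'E'
import numpy as np, cv2
from plant import get_state, imaging, r
def pose(p):
    R,_=cv2.Rodrigues(np.array(p["rvec"],float)); return R,np.array(p["tvec"],float).reshape(3)
def ray(n,uv,p=None):
    p=p or imaging.camera_params(n); R,t=pose(p); K=np.array(p["camera_matrix"])
    x=(uv[0]-K[0,2])/K[0,0]; y=(uv[1]-K[1,2])/K[1,1]
    if n=="wrist":
        th=np.hypot(x,y); s=np.sin(th)/th if th>1e-9 else 1
        d=np.array([x*s,y*s,np.cos(th)])
    else: d=np.array([x,y,1.])
    return -R.T@t, R.T@d
def onz(n,uv,z,p=None):
    c,d=ray(n,uv,p); return c+d*(z-c[2])/d[2]
def proj(n,X,p=None):
    p=p or imaging.camera_params(n); R,t=pose(p); K=np.array(p["camera_matrix"])
    v=R@np.array(X,float)+t
    if n=="wrist":
        rr=np.hypot(v[0],v[1]); th=np.arctan2(rr,v[2]); q=v[:2]/rr*th if rr>1e-9 else v[:2]*0
    else: q=v[:2]/v[2]
    return np.array([K[0,0]*q[0]+K[0,2],K[1,1]*q[1]+K[1,2]])
E
python3 - <<'E'
from h import *
np.set_printoptions(precision=1,suppress=True)
for uv,z in [((272,257),43),((296,218),45),((301,223),88),((202,247),16),((458,262),100),((455,198),45)]: print(uv,onz("top",uv,z))
for uv,z in [((408,209),43),((361,219),45),((364,198),88)]: print("s",uv,onz("scene",uv,z))
im=imaging.grab_frame("top"); cv2.imwrite("pics/b.png",cv2.resize(im[170:290,230:350,::-1],None,fx=5,fy=5,interpolation=cv2.INTER_CUBIC))
im=imaging.grab_frame("scene"); cv2.imwrite("pics/b2.png",cv2.resize(im[160:280,300:450,::-1],None,fx=5,fy=5,interpolation=cv2.INTER_CUBIC))
p=imaging.camera_params("wrist");R,t=pose(p);print("wristcam",-R.T@t,R.T@[0,0,1],R.T@[0,1,0])
E
```

```text
(272, 257) [509.8 132.5  43. ]
(296, 218) [603.6  75.   45. ]
(301, 223) [590.3  60.5  88. ]
(202, 247) [533.1 309.4  16. ]
(458, 262) [ 501.5 -296.7  100. ]
(455, 198) [ 652.  -309.6   45. ]
s (408, 209) [516.6 135.5  43. ]
s (361, 219) [607.8  77.6  45. ]
s (364, 198) [587.9  64.5  88. ]
wristcam [ 279.2 -452.1  373.9] [-0.3 -0.1 -0.9] [-0.9 -0.4  0.3]
```

View pics/b.png

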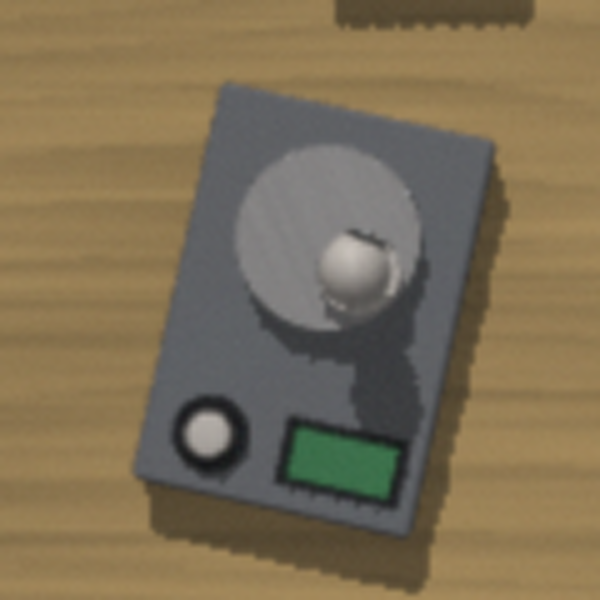

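View pics/b2.png

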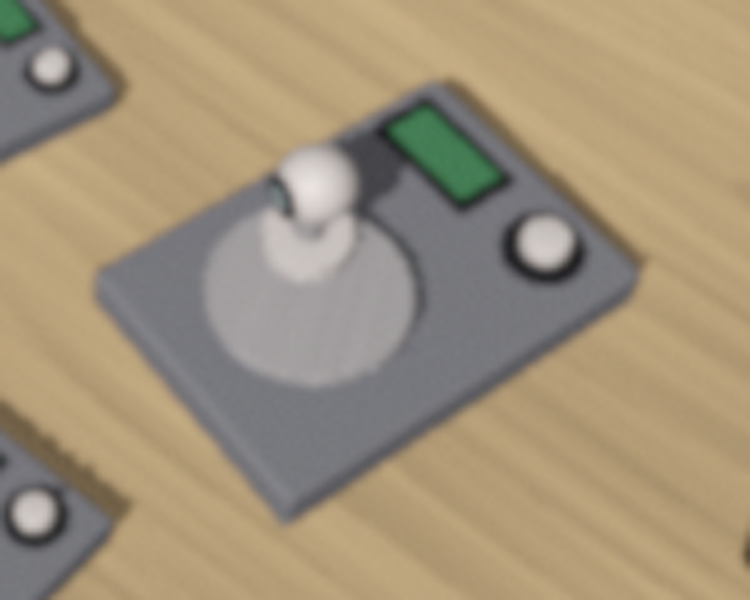

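{"op": "send_rows", "data": {
  "plan": [
    [0, 0, 2.3, 23, 33, -5, 0],
    [0, 0, 2.3, 23, 33, -5, 0],
    [0, 0, 2.3, 23, 33, -5, 0],
    [0, 0, 2.3, 23, 33, -5, 0],
    [0, 0, 2.3, 23, 33, -5, 0],
    [0, 0, 2.3, 23, 33, -5, 0],
    [0, 0, 2.3, 23, 33, -5, 0],
    [0, 0, 2.3, 23, 33, -5, 0],
    [0, 0, 2.3, 23, 33, -5, 0],
    [0, 0, 2.3, 23, 33, -5, 0]
  ]
}}

```text
time: 1.68
tool_pos: [434.4, -149.0, 181.0]
tool_rot: [3.133, -0.0, 0.801]
contact_force: [0.4, -0.8, 0.2]
opening: 0.3
```

{"op": "send_rows", "data": {
  "plan": [
    [0, 0, 0, 22, 33, -6, 0],
    [0, 0, 0, 22, 33, -6, 0],
    [0, 0, 0, 22, 33, -6, 0],
    [0, 0, 0, 22, 33, -6, 0],
    [0, 0, 0, 16, 22, -4, 0],
    [0, 0, 0, 0, 0, 0, 0]
  ]
}}

```text
time: 2.18
tool_pos: [544.6, 18.4, 151.8]
tool_rot: [3.131, -0.004, 0.811]
contact_force: [-0.2, 0.0, 0.5]
opening: 0.1
```

```bash
python3 - <<'E'
from h import *
np.set_printoptions(precision=1,suppress=True)
s=get_state(); print(s["tool_pos"],s["tool_rot"])
p=imaging.camera_params("wrist")
im=imaging.grab_frame("wrist"); cv2.imwrite("pics/c.png",im[:,:,::-1])
for l in ["webcam","pan_top","weigh_button_top","scale"]:
    for d in imaging.cut_out("wrist",l):
        uv=d["uv"]; m=d["mask"]; ys,xs=np.nonzero(m); print(l,uv,d["p"],m.sum(),xs.min(),xs.max(),ys.min(),ys.max(),onz("wrist",uv,45,p))
R,t=pose(p);print("wristcam",-R.T@t,R.T@[0,0,1])
print(get_state()["time"])
E
```

```text
[544.6  18.4 151.8] [ 3.1 -0.   0.8]
webcam [328.5, 124.5] 0.72 2340 297 354 98 153 [588.6  57.9  45. ]
pan_top [327.2, 83.4] 0.84 7419 271 382 39 145 [610.8  82.8  45. ]
weigh_button_top [201.4, 126.5] 0.75 514 189 213 113 138 [512.2 132.8  45. ]
weigh_button_top [425.4, 249.9] 0.63 178 418 432 242 256 [576.7 -89.6  45. ]
weigh_button_top [456.2, 7.7] 0.53 233 450 467 0 17 [740.3  60.7  45. ]
scale [491.6, 23.4] 0.74 6859 421 561 0 84 [760.1  30.4  45. ]
scale [203.2, 124.6] 0.71 511 188 214 114 138 [514.6 132.7  45. ]
wristcam [600.3  78.9 294.7] [-0.2 -0.2 -0.9]
2.4333
```

View pics/c.png

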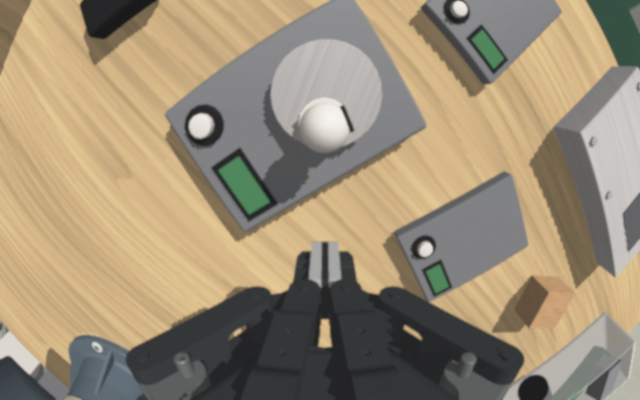

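```bash
cat > m.py <<'E'
from h import *
from scipy.optimize import least_squares
np.set_printoptions(precision=1,suppress=True)
def fitpan(im,p,g):
    # radial edge search around guess pan centre g (world xy, z45): radial gradient in gray of rays
    G=cv2.cvtColor(im,cv2.COLOR_RGB2GRAY).astype(np.float32); G=cv2.GaussianBlur(G,(0,0),0.8)
    pts=[]
    rs=np.arange(38,53,0.25)
    for a in np.arange(0,2*np.pi,np.pi/90):
        P=np.array([proj("wrist",[g[0]+r_*np.cos(a),g[1]+r_*np.sin(a),45],p) for r_ in rs],np.float32)
        v=cv2.remap(G,P[:,0].reshape(1,-1),P[:,1].reshape(1,-1),cv2.INTER_LINEAR).ravel()
        d=np.gradient(v); 
        k=np.argmin(d)
        if d[k]<-1.5: pts.append([g[0]+rs[k]*np.cos(a),g[1]+rs[k]*np.sin(a)])
    pts=np.array(pts)
    f=lambda c:np.hypot(pts[:,0]-c[0],pts[:,1]-c[1])-c[2]
    s=least_squares(f,[g[0],g[1],45],loss="soft_l1",f_scale=0.5)
    rr=f(s.x); return s.x,len(pts),np.median(abs(rr)),pts
def button(im,p,g):
    pass
def ball(im,p,g):
    # white ball outline; project to sphere r17 at z 88 : fit xy by silhouette
    G=cv2.cvtColor(im,cv2.COLOR_RGB2GRAY).astype(np.float32)
    return
def measure(pan_guess,name):
    p=imaging.camera_params("wrist"); im=imaging.grab_frame("wrist"); cv2.imwrite(f"pics/{name}.png",im[:,:,::-1])
    c=None
    g=np.array(pan_guess[:2],float)
    for _ in range(3):
        c,n,e,pts=fitpan(im,p,g); g=c[:2]
    print("pan",c,n,e)
    return p,im,c
def zoom(im,uv,h,name,marks=()):
    u,v=map(int,uv); u0,v0=max(u-h,0),max(v-h,0); cr=im[v0:v+h,u0:u+h,::-1]; k=600//(2*h)
    cr=cv2.resize(cr,None,fx=k,fy=k,interpolation=cv2.INTER_CUBIC)
    for (x,y),col in marks: cv2.circle(cr,(int((x-u0+.5)*k),int((y-v0+.5)*k)),2,col,-1)
    cv2.imwrite(f"pics/{name}.png",cr)
def circ(p,x,y,z,rad,col,n=60): return [(proj("wrist",[x+rad*np.cos(a),y+rad*np.sin(a),z],p),col) for a in np.linspace(0,2*np.pi,n,endpoint=False)]
def sphere(p,x,y,z,rad,col,n=60):
    R,t=pose(p); c=-R.T@t; v=np.array([x,y,z])-c; D=np.linalg.norm(v); u=v/D
    a=np.cross(u,[0,0,1.]); a/=np.linalg.norm(a); b=np.cross(u,a); s=rad/D
    return [(proj("wrist",c+v*(1-s*s)+rad*np.sqrt(1-s*s)*(a*np.cos(t_)+b*np.sin(t_)),p),col) for t_ in np.linspace(0,2*np.pi,n,endpoint=False)]
E
python3 - <<'E'
from m import *
p,im,c=measure((606,77),"d")
d=imaging.cut_out("wrist","webcam")
print([(x["uv"],x["p"]) for x in d])
# ball rough
q=onz("wrist",(326,125),88,p); print("ball",q)
x,y=q[:2]
zoom(im,(326,115),60,"d1",circ(p,c[0],c[1],45,45,(0,0,255),90)+sphere(p,x,y,88,17,(255,0,0))+circ(p,x,y,56,20,(0,255,0)))
print("button",onz("wrist",(201,126),43,p))
print(get_state()["time"])
E
```

```text
pan [604.9  77.6  44.6] 180 0.13919092485319595
[([325.3, 119.0], 0.84)]
ball [586.3  57.2  88. ]
button [508.7 129.1  43. ]
2.5333
```

View pics/d1.png

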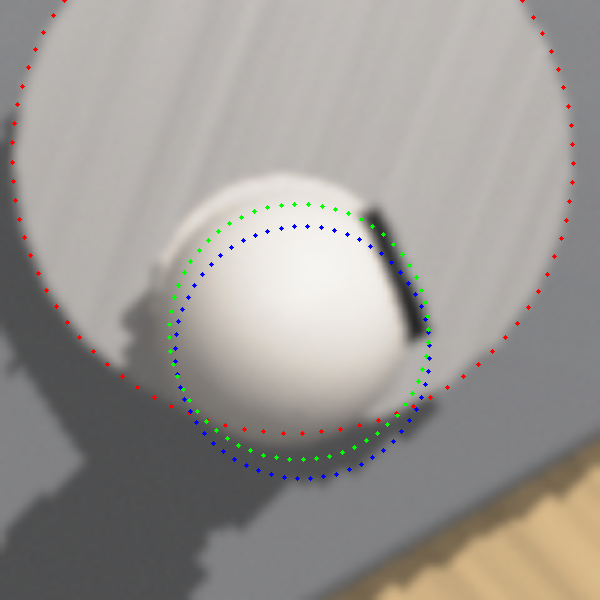

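```bash
cat >> m.py <<'E'
def fitcam(im,p,g):
    """best xy of upright webcam: outline of ball union foot vs image: maximise mean edge strength along visible ball silhouette+foot rim"""
    G=cv2.cvtColor(im,cv2.COLOR_RGB2GRAY).astype(np.float32); G=cv2.GaussianBlur(G,(0,0),1.0)
    from scipy.optimize import minimize
    gx=cv2.Sobel(G,cv2.CV_32F,1,0); gy=cv2.Sobel(G,cv2.CV_32F,0,1); M=np.minimum(np.hypot(gx,gy),120)
    def f(q):
        pts=[u for u,_ in sphere(p,q[0],q[1],88,17,None)]
        ft=circ(p,q[0],q[1],56,20,None)
        bc=proj("wrist",[q[0],q[1],88],p); br=np.mean([np.hypot(*(u-bc)) for u in pts])
        ft=[u for u,_ in ft if np.hypot(*(u-bc))>br+0.7]
        fc=proj("wrist",[q[0],q[1],56],p)
        A=np.array(pts+ft,np.float32)
        return -cv2.remap(M,A[:,0].reshape(1,-1),A[:,1].reshape(1,-1),cv2.INTER_LINEAR).mean()
    best=min(((f((g[0]+i,g[1]+j)),g[0]+i,g[1]+j) for i in range(-7,8) for j in range(-7,8)))
    s=minimize(f,best[1:],method="Nelder-Mead",options=dict(initial_simplex=[[best[1],best[2]],[best[1]+1,best[2]],[best[1],best[2]+1]]))
    return s.x,-s.fun
E
python3 - <<'E'
from m import *
p,im,c=measure((606,77),"e")
q=onz("wrist",(325.4,117),88,p)[:2]; print("ball",q)
w,e=fitcam(im,p,q); print("fit",w,e, "to go",c[:2]-w,np.linalg.norm(c[:2]-w),np.arctan2(*(c[:2]-w)[::-1]))
x,y=w
zoom(im,(326,115),60,"e1",circ(p,c[0],c[1],45,45,(0,0,255),90)+sphere(p,x,y,88,17,(255,0,0))+circ(p,x,y,56,20,(0,255,0)))
print(get_state()["time"], get_state()["tool_pos"])
E
```

```text
pan [604.9  77.6  44.7] 180 0.16799367603185544
ball [590.  61.]
fit [588.  62.] 70.19225311279297 to go [16.9 15.6] 22.933398428706695 0.7453429730783961
2.5833 [541.8  13.2 153.3]
```

View pics/e1.png

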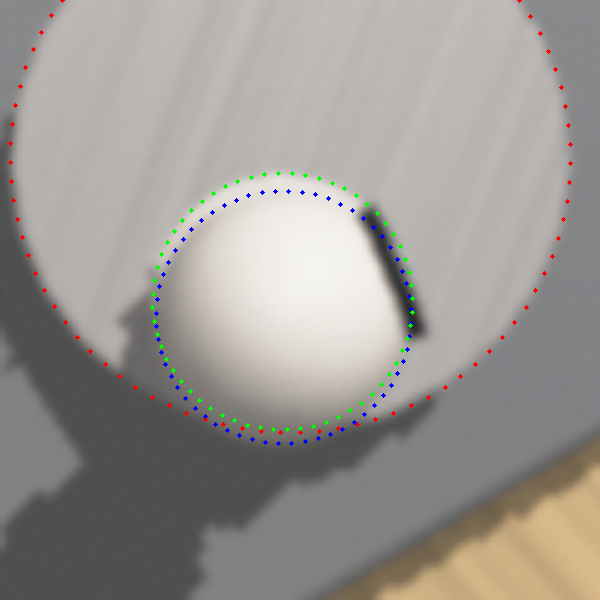

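{"op": "send_rows", "data": {
  "plan": [
    [0, 0, 0, 6, 6, -35, 0],
    [0, 0, 0, 5, 5, -30, 0],
    [0, 0, 0, 3, 3, -20, 0],
    [0, 0, 0, 1, 1, -10, 0],
    [0, 0, 0, 0, 0, -4, 0],
    [0, 0, 0, 0, 0, 0, 0]
  ]
}}

```text
time: 3.08
tool_pos: [557.8, 23.4, 54.5]
tool_rot: [3.124, -0.008, 0.797]
contact_force: [-0.1, -0.6, -0.2]
opening: -0.2
```

```bash
python3 - <<'E'
from m import *
p,im,c=measure((605,77.6),"f")
s=get_state(); print(s["tool_pos"],s["tool_rot"],s["contact_force"])
w,e=fitcam(im,p,(589,61)); print("fit",w,e)
x,y=(589,61); T=s["tool_pos"]
a=s["tool_rot"][2]; dx=np.array([np.cos(a),np.sin(a)]); dy=np.array([-dx[1],dx[0]])
mk=[(proj("wrist",list(T[:2]+i*dx*11+j*dy)+[T[2]],p),(255,0,255)) for i in (-1,0,1) for j in (-8,0,8)]
uv=proj("wrist",[x,y,60],p); print(uv)
zoom(im,uv,100,"f1",circ(p,c[0],c[1],45,45,(0,0,255),90)+sphere(p,x,y,88,17,(255,0,0))+circ(p,x,y,56,20,(0,255,0))+mk)
print(get_state()["time"], get_state()["tool_pos"])
E
```

```text
pan [604.6  77.4  44.7] 176 0.25167391763406144
[558.   23.4  55.1] [ 3.1 -0.   0.8] [-0.4  0.1 -0.2]
fit [587.6  62.2] 73.94036865234375
[315.6 169.9]
3.1333 [558.   23.4  55.1]
```

View pics/f1.png

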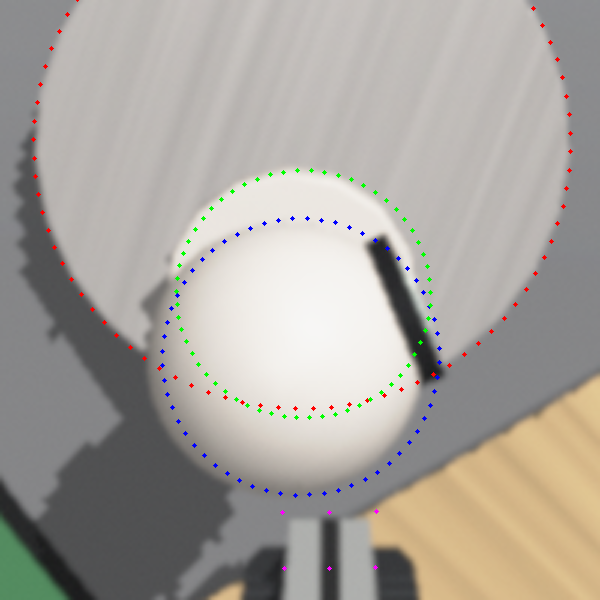

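{"op": "send_rows", "data": {
  "plan": [
    [0.7, 0.7, -0.9, -1, 5, -2, 0],
    [0, 0, -0.9, 0, 5, -3, 0],
    [0, 0, 0, 0, 0, -2, 0],
    [0, 0, 0, 0, 0, 0, 0]
  ]
}}

```text
time: 3.47
tool_pos: [558.6, 33.5, 51.0]
tool_rot: [3.14, -0.013, 0.76]
contact_force: [0.3, 0.3, -0.1]
opening: 0.1
```

```bash
python3 - <<'E'
from m import *
s=get_state(); print(s["tool_pos"],s["tool_rot"],s["contact_force"],s["time"])
E
```

```text
[558.6  33.5  51. ] [ 3.1 -0.   0.8] [ 0.3  0.3 -0.1] 3.4667
```

{"op": "send_rows", "data": {
  "plan": [
    [0, 0, 0, 1, 1, -2, 0],
    [0, 0, 0, 2, 1.9, 0, 0],
    [0, 0, 0, 2, 1.9, 0, 0],
    [0, 0, 0, 2, 1.9, 0, 0],
    [0, 0, 0, 2, 1.9, 0, 0],
    [0, 0, 0, 2, 1.9, 0, 0],
    [0, 0, 0, 2, 1.9, 0, 0],
    [0, 0, 0, 2, 1.9, 0, 0],
    [0, 0, 0, 0, 0, 0, 0]
  ]
}}

```text
time: 4.22
tool_pos: [575.8, 49.6, 49.8]
tool_rot: [3.138, -0.013, 0.76]
contact_force: [0.3, -0.9, 0.0]
opening: 0.1
```

```bash
cat > look.py <<'E'
import sys
from m import *
name=sys.argv[1]; gx,gy=float(sys.argv[2]),float(sys.argv[3])
p,im,c=measure((604.8,77.5),name)
s=get_state(); print(s["tool_pos"],s["tool_rot"],s["contact_force"],s["time"])
w,e=fitcam(im,p,(gx,gy)); print("fit",w,e,"togo",c[:2]-w)
x,y=w; T=s["tool_pos"]
a=s["tool_rot"][2]; dx=np.array([np.cos(a),np.sin(a)]); dy=np.array([-dx[1],dx[0]])
mk=[(proj("wrist",list(T[:2]+i*dx*11+j*dy)+[T[2]],p),(255,0,255)) for i in (-1,0,1) for j in (-8,0,8)]
uv=proj("wrist",[x,y,60],p); print(uv)
zoom(im,uv,100,name+"1",circ(p,c[0],c[1],45,45,(0,0,255),90)+sphere(p,x,y,88,17,(255,0,0))+circ(p,x,y,56,20,(0,255,0))+mk)
E
python3 look.py g 593 66
```

```text
pan [604.7  77.5  44.7] 180 0.27129179790489033
[575.6  49.5  49.7] [ 3.1 -0.   0.8] [-0.8  0.1 -0.2] 4.2667
fit [598.   72.1] 88.39927673339844 togo [6.6 5.4]
[322.1 208.2]
```

View pics/g1.png

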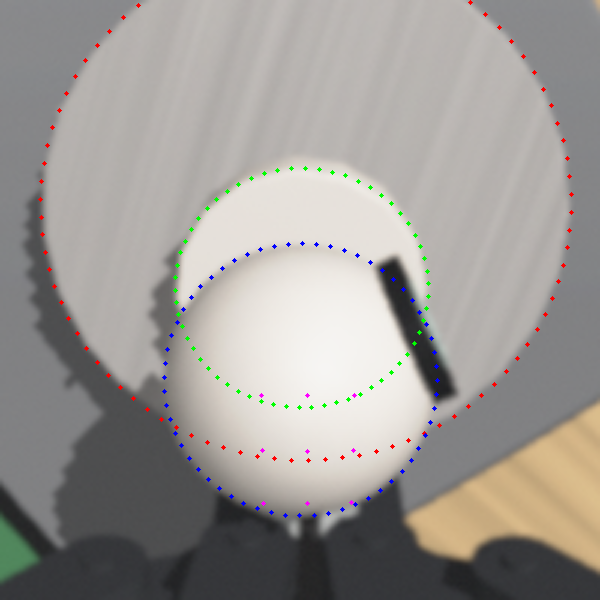

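```bash
cat >> m.py <<'E'
def footfit(im,p,g,c,show=None,z=45,half=1.2):
    """front (camera-facing) arc of foot's outer edge at base z45: radial bright->dark edge, fixed radius 20"""
    G=cv2.cvtColor(im,cv2.COLOR_RGB2GRAY).astype(np.float32); G=cv2.GaussianBlur(G,(0,0),0.7)
    R,t=pose(p); C=-R.T@t
    a0=np.arctan2(C[1]-g[1],C[0]-g[0]); rs=np.arange(14,27,0.2)
    for _ in range(4):
        pts=[]
        for a in a0+np.linspace(-half,half,60):
            P=np.array([proj("wrist",[g[0]+q*np.cos(a),g[1]+q*np.sin(a),z],p) for q in rs],np.float32)
            v=cv2.remap(G,P[:,0].reshape(1,-1),P[:,1].reshape(1,-1),cv2.INTER_LINEAR).ravel()
            d=np.gradient(v); k=np.argmin(d)
            if d[k]<-1.5: pts.append([g[0]+rs[k]*np.cos(a),g[1]+rs[k]*np.sin(a)])
        pts=np.array(pts)
        s=least_squares(lambda q:np.hypot(pts[:,0]-q[0],pts[:,1]-q[1])-20,g,loss="soft_l1",f_scale=0.4)
        g=s.x
    s3=least_squares(lambda q:np.hypot(pts[:,0]-q[0],pts[:,1]-q[1])-q[2],[*g,20],loss="soft_l1",f_scale=0.4).x
    return g,len(pts),np.median(abs(s.fun)),s3
E
python3 - <<'E'
from m import *
im=cv2.imread("pics/g.png")[:,:,::-1].copy()
p=imaging.camera_params("wrist")
print(footfit(im,p,np.array([598.5,72.5]),None))
E
```

```text
(array([597.2,  70.6]), 60, np.float64(0.3915359014951427), array([597.3,  70.8,  19.9]))
```

{"op": "send_rows", "data": {
  "plan": [
    [0, 0, 0, 1.4, 1.2, 0, 0],
    [0, 0, 0, 1.4, 1.2, 0, 0],
    [0, 0, 0, 1.4, 1.2, 0, 0],
    [0, 0, 0, 1.4, 1.2, 0, 0],
    [0, 0, 0, 0, 0, 0, 0]
  ]
}}

```text
time: 4.68
tool_pos: [581.3, 54.4, 49.7]
tool_rot: [3.139, -0.013, 0.76]
contact_force: [-0.5, 0.2, 0.1]
opening: 0.2
```

```bash
cat >> look.py <<'E'
g,n,e2,s3=footfit(im,p,np.array(w),None); print("foot",g,n,e2,s3,"togo",c[:2]-g)
E
python3 look.py i 603 76
```

```text
pan [604.8  77.6  44.7] 180 0.16014059478251497
[581.3  54.4  49.7] [ 3.1 -0.   0.8] [ 0.  -0.7 -0.3] 4.7333
fit [603.6  76.9] 82.61846160888672 togo [1.2 0.7]
[322.1 208.3]
foot [602.8  75.7] 60 0.40379120461458307 [602.9  75.7  19.9] togo [2.  1.9]
```

View pics/i1.png

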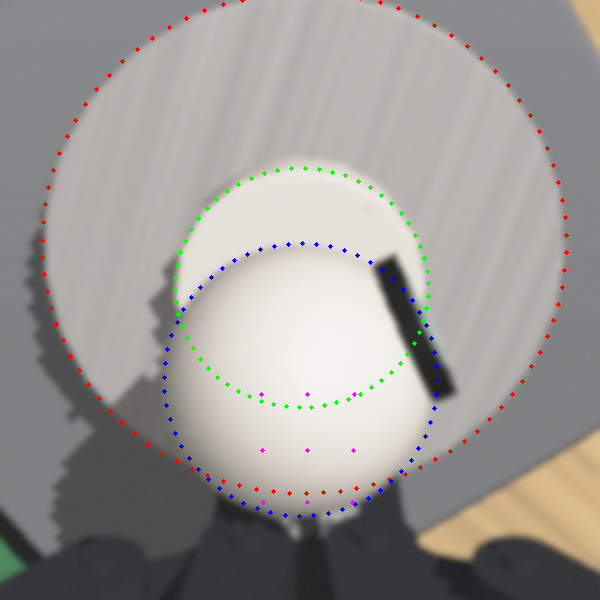

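{"op": "send_rows", "data": {
  "plan": [
    [0, 0, 0, 1.3, 1.2, 0, 0],
    [0, 0, 0, 0, 0, 0, 0]
  ]
}}

```text
time: 4.9
tool_pos: [582.6, 55.7, 49.7]
tool_rot: [3.139, -0.013, 0.76]
contact_force: [-0.3, -1.2, -0.3]
opening: -0.3
```

{"op": "send_rows", "data": {
  "plan": [
    [0, 0, 0, -4, -4, 0, 0],
    [0, 0, 0, -14, -13, 0, 0],
    [0, 0, 0, -14, -13, 0, 0],
    [0, 0, 0, 0, 0, 20, 0],
    [0, 0, 0, 0, 0, 30, 0],
    [0, 0, 0, 10, 10, 10, 0],
    [0, 0, 0, 0, 0, 0, 0]
  ]
}}

```text
time: 5.48
tool_pos: [555.9, 33.2, 110.4]
tool_rot: [-3.142, -0.01, 0.76]
contact_force: [-0.4, 0.3, 0.7]
opening: -0.3
```

```bash
python3 look.py j 604 77
```

```text
pan [604.7  77.4  44.6] 180 0.14747692900996157
[554.7  32.6 109.6] [-3.1 -0.   0.8] [-0.  -0.2 -0.2] 5.5333
fit [605.2  77.7] 63.97113037109375 togo [-0.6 -0.3]
[326.8 121.6]
foot [604.4  78.4] 60 0.2037533240296021 [607.1  81.5  16.4] togo [ 0.3 -1. ]
```

View pics/j1.png

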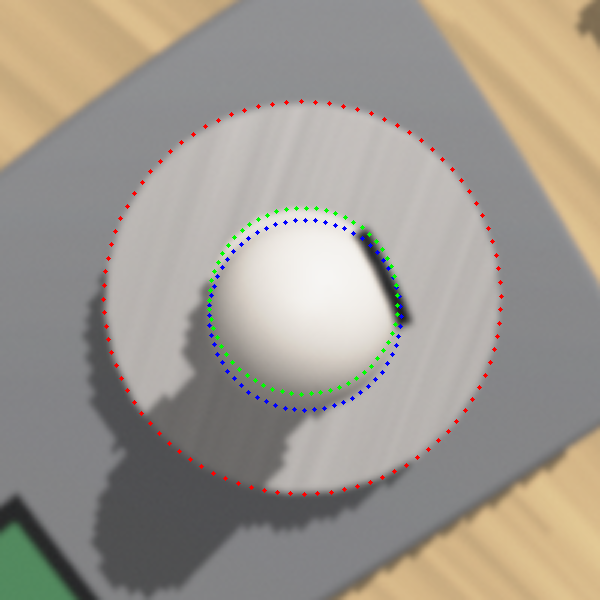

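View pics/j.png

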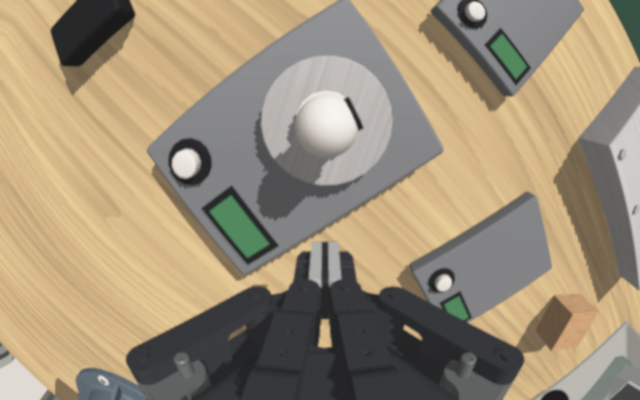

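```bash
python3 - <<'E'
from m import *
p=imaging.camera_params("wrist"); im=imaging.grab_frame("wrist")
D=[(d["uv"],d["p"]) for d in imaging.boxes_of("wrist","weigh_button_top")]; print(D)
# white blob near
x0,y0=186,161; G=cv2.cvtColor(im,cv2.COLOR_RGB2GRAY)[y0-25:y0+25,x0-25:x0+25]
n,l,st,ce=cv2.connectedComponentsWithStats((G>150).astype(np.uint8))
for i in range(1,n):
    if st[i,4]>80: print(st[i],ce[i]+[x0-25,y0-25],onz("wrist",ce[i]+[x0-25,y0-25],43,p))
t=imaging.grab_frame("top"); 
c=np.array([604.7,77.5])
b=onz("wrist",(186,161),43,p)[:2]; v=b-c; print(b,np.linalg.norm(v), "yaw",np.arctan2(v[1],v[0])-np.arctan2(36,-105))
pt=imaging.camera_params("top")
mk=[(proj("top",[604.7+45*np.cos(a),77.5+45*np.sin(a),45],pt),(0,0,255)) for a in np.arange(0,6.28,.1)]
mk+=[(proj("top",[604.7,77.5,88],pt),(255,0,0))]+[(proj("top",[604.7+17*np.cos(a),77.5+17*np.sin(a),88],pt),(255,0,0)) for a in np.arange(0,6.28,.2)]
mk+=[(proj("top",[b[0]+11*np.cos(a),b[1]+11*np.sin(a),43],pt),(255,0,255)) for a in np.arange(0,6.28,.3)]
zoom(t,(290,230),50,"k",mk)
print(get_state()["time"])
E
```

```text
[([185.3, 160.2], 0.92), ([473.9, 6.3], 0.55), ([447.6, 278.7], 0.48)]
[ 11  11  28  29 615] [185.1 160.7] [512.7 134.7  43. ]
[513. 134.] 107.71607064368662 yaw -0.22168888028446343
5.6833
```

View pics/k.png

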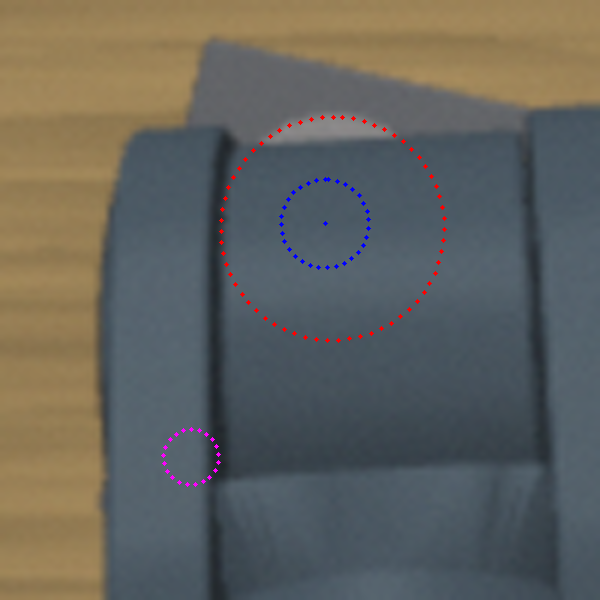

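{"op": "send_rows", "data": {
  "plan": [
    [0, 0, 0, -11, 24, 0, 0],
    [0, 0, 0, -11, 26, 0, 0],
    [0, 0, 0, -11, 26, -10, 0],
    [0, 0, 0, -8, 18, -10, 0],
    [0, 0, 0, -2, 5, -5, 0],
    [0, 0, 0, 0, 0, 0, 0],
    [0, 0, 0, 0, 0, 0, 0]
  ]
}}

```text
time: 6.27
tool_pos: [503.2, 131.1, 74.9]
tool_rot: [-3.134, 0.004, 0.757]
contact_force: [0.7, 0.1, 0.1]
opening: -0.2
```

```bash
python3 look.py l 604 77; python3 - <<'E'
from m import *
p=imaging.camera_params("wrist")
print([(d["uv"],d["p"],onz("wrist",d["uv"],43,p)) for d in imaging.boxes_of("wrist","weigh_button_top")])
b=(511,134)
t=imaging.grab_frame("scene"); pt=imaging.camera_params("scene")
C=lambda x,y,z,r_,col:[(proj("scene",[x+r_*np.cos(a),y+r_*np.sin(a),z],pt),col) for a in np.arange(0,6.28,.15)]
zoom(t,(370,215),75,"l3",C(604.7,77.5,45,45,(0,0,255))+C(604.7,77.5,45,20,(0,255,0))+C(511,134,43,11,(255,0,255)))
t=imaging.grab_frame("top"); pt=imaging.camera_params("top")
C=lambda x,y,z,r_,col:[(proj("top",[x+r_*np.cos(a),y+r_*np.sin(a),z],pt),col) for a in np.arange(0,6.28,.15)]
zoom(t,(290,230),50,"l4",C(604.7,77.5,45,45,(0,0,255))+C(604.7,77.5,88,17,(255,0,0))+C(511,134,43,11,(255,0,255)))
E
```

```text
pan [604.8  77.9  44.7] 153 0.12782013573617945
[503.3 130.8  74.9] [-3.1  0.   0.8] [-0.6 -0.2 -0.3] 6.3167
fit [604.7  78.4] 87.38587951660156 togo [ 0.1 -0.5]
[505.8 183.2]
foot [607.6  72.5] 60 0.20584093407952153 [608.   71.3  21.1] togo [-2.8  5.3]
[([327.4, 217.2], 0.91, array([511.6, 136.3,  43. ])), ([597.0, 62.1], 0.68, array([733. ,  73.1,  43. ])), ([544.7, 313.9], 0.58, array([576.1, -78.4,  43. ]))]
```

View pics/l.png

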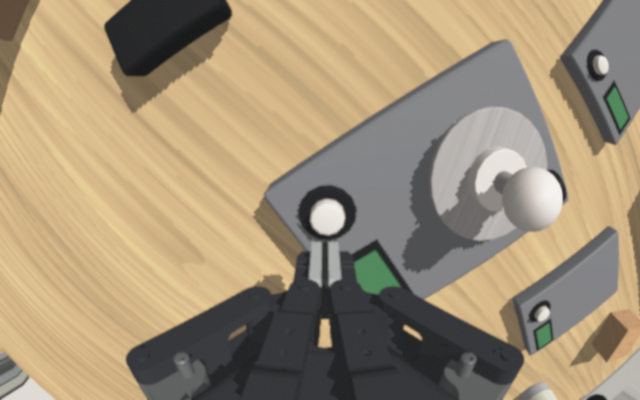

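View pics/l3.png

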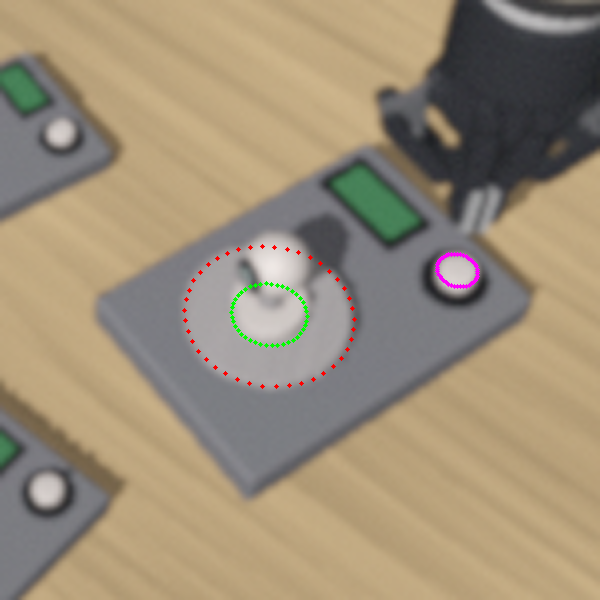

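View pics/l4.png

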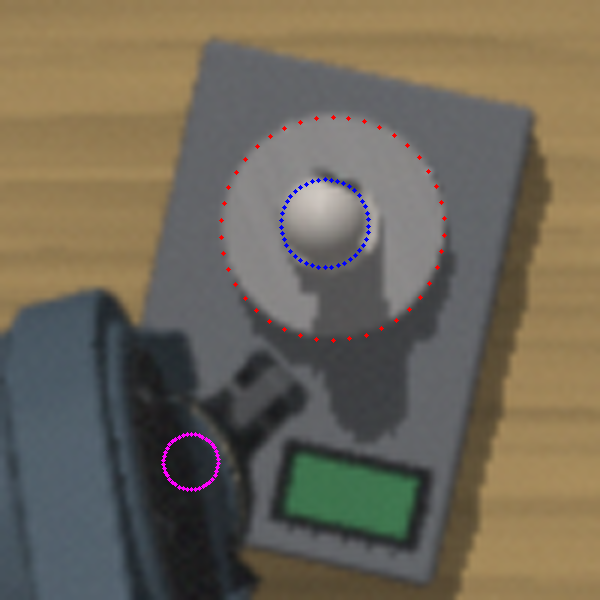

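{"op": "send_rows", "data": {
  "plan": [
    [0, 0, 0, 4, 2.5, -5, 0],
    [0, 0, 0, 4, 2, -8, 0],
    [0, 0, 0, 0, 0, -8, 0],
    [0, 0, 0, 0, 0, -3, 0],
    [0, 0, 0, 0, 0, 0, 0],
    [0, 0, 0, 0, 0, 0, 0]
  ]
}}

```text
time: 6.97
tool_pos: [515.4, 133.4, 49.5]
tool_rot: [-3.136, 0.001, 0.751]
contact_force: [-0.5, 0.8, -1.0]
opening: -0.0
```

```bash
python3 - <<'E'
from m import *
s=get_state(); print(s["tool_pos"],s["tool_rot"],s["contact_force"],s["time"])
im=imaging.grab_frame("scene"); zoom(im,(400,200),50,"n")
E
```

```text
[515.4 133.4  49.5] [-3.1  0.   0.8] [-0.5  0.8 -1. ] 6.9667
```

View pics/n.png

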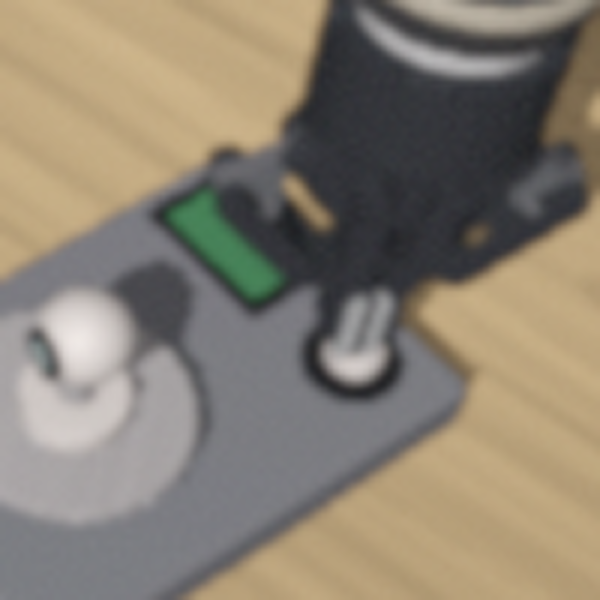

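{"op": "send_rows", "data": {
  "plan": [
    [0, 0, 0, -2.5, 1, -3, 0],
    [0, 0, 0, 0, 0, -3, 0],
    [0, 0, 0, 0, 0, -2, 0],
    [0, 0, 0, 0, 0, -2, 0],
    [0, 0, 0, 0, 0, -2, 0],
    [0, 0, 0, 0, 0, -0.5, 0]
  ]
}}

```text
time: 7.52
tool_pos: [513.1, 134.6, 37.9]
tool_rot: [-3.138, -0.001, 0.752]
contact_force: [-4.0, -1.1, 13.0]
opening: -0.4
```

{"op": "send_rows", "data": {
  "plan": [
    [0, 0, 0, 0, 0, -0.3, 0],
    [0, 0, 0, 0, 0, 0, 0]
  ]
}}

```text
time: 7.68
tool_pos: [513.1, 134.6, 38.3]
tool_rot: [-3.138, -0.002, 0.752]
contact_force: [-1.3, -1.0, 3.7]
opening: -0.1
```

{"op": "send_rows", "data": {
  "plan": [
    [0, 0, 0, 0, 0, 5, 0],
    [0, 0, 0, 0, 0, 15, 0],
    [0, 0, 0, -10, 0, 25, 0],
    [0, 0, 0, -25, 0, 25, 0],
    [0, 0, 0, -30, 0, 25, 0],
    [0, 0, 0, -30, 0, 10, 0],
    [0, 0, 0, -10, 0, 5, 0],
    [0, 0, 0, 0, 0, 0, 0],
    [0, 0, 0, 0, 0, 0, 0]
  ]
}}

```text
time: 8.43
tool_pos: [404.5, 134.8, 152.8]
tool_rot: [-3.137, -0.003, 0.752]
contact_force: [0.8, 0.7, 0.3]
opening: -0.1
```

```bash
python3 - <<'E'
from m import *
s=get_state(); print(s["tool_pos"],s["contact_force"],s["time"])
t=imaging.grab_frame("scene"); pt=imaging.camera_params("scene")
C=lambda x,y,z,r_,col:[(proj("scene",[x+r_*np.cos(a),y+r_*np.sin(a),z],pt),col) for a in np.arange(0,6.28,.15)]
zoom(t,(370,215),75,"o1",C(604.7,77.5,45,45,(0,0,255))+C(604.7,77.5,45,20,(0,255,0))+C(511.5,135,43,11,(255,0,255)))
t=imaging.grab_frame("top"); pt=imaging.camera_params("top"); cv2.imwrite("pics/o3.png",t[:,:,::-1])
C=lambda x,y,z,r_,col:[(proj("top",[x+r_*np.cos(a),y+r_*np.sin(a),z],pt),col) for a in np.arange(0,6.28,.15)]
zoom(t,(290,230),50,"o2",C(604.7,77.5,45,45,(0,0,255))+C(604.7,77.5,88,17,(255,0,0)))
E
```

```text
[404.5 134.8 152.8] [0.8 0.7 0.3] 8.4333
```

View pics/o1.png

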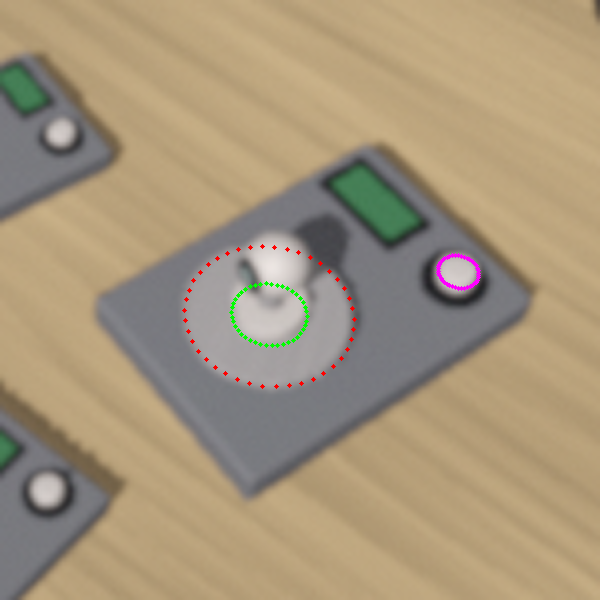

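View pics/o3.png

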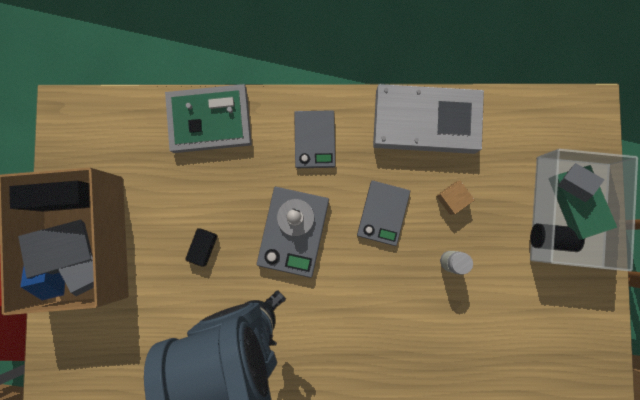

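View pics/o2.png

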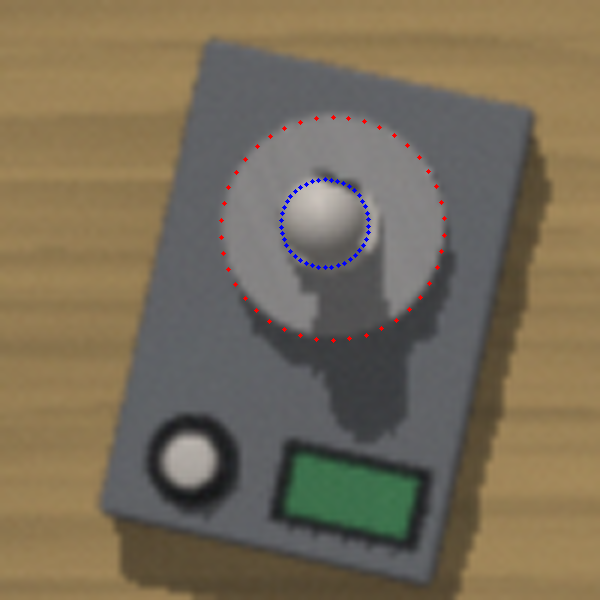

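```bash
python3 -c "
from plant import r
print(r.hand_in())"
```

```text
the job is handed in; nothing more can be done
None
```

I slid the webcam to the middle of the pan with slow pushes low on its foot, using the shut fingertips. I then backed off, pressed the weigh button, retreated and handed the job in at about 8.5 s of the 42 s allowed.

- **Webcam:** After I let go, the two wrist-camera fits put it within about 1 mm of the pan's middle, and it stood upright. The scene and top views agreed, before and after the press.
- **One check disagreed:** A later foot-edge fit, taken from the oblique view over the button, said about 6 mm off. I discounted it, because the head hides part of the foot at that angle and every other check said otherwise.
- **Button:** The fingertip reached 37.9 mm (5.1 mm below the button's rest height) at 13 N. That is well above the 4 N spring, so the button was at its stop. The final pictures show it up again and the arm clear.
- **Bystanders:** The adapter, can and carton look unmoved in the final top picture. I compared them by eye and did not measure them.

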